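# Swing the instrument tray round the post and load the steriliser

### The arm

A 7-joint arm with a two-finger parallel gripper is mounted at the origin on the work surface. World frame = base frame: x ahead of the robot, y to its left, z up, the work surface at z = 0. Lengths are in m, angles in rad, forces in N, time in s.
With the tool pointing down it reaches from about 0.4 to 0.85 m from the base axis. Payload 4.5 kg.
Tool frame: the origin (TCP) lies on the centre line of the jaws, within the pads' length; the fingertips stand r.tip_extent ahead of it and the grasp point (between the pads) is the TCP (r.tip_extent is the distance from the TCP to the fingertips, in m); z points along the fingers, y is the line along which they close (so a half turn about z gives the same grasp; the last joint's range is limited). The gripper opens to 88 mm and grips with 3 to 60 N. Pads are 18 mm wide; open, the fingers measure 123 mm over their backs; the gripper's body (75 mm by 187 mm) begins 45 mm behind the grasp point.
Start: joints at [-1.118, 0.689, -0.195, 1.565, 0.157, 0.902, -0.215], TCP at [0.254, 0.571, 0.258] pointing down, gripper open.
Joint ranges: [-3.01, 3.01], [-0.46, 2.08], [-1.47, 1.51], [0.13, 2.56], [-1, 4.14], [0.04, 2.09], [-2.66, 2.66]. Speed limits (rad/s): [2.57, 2.57, 3.14, 3.14, 3.14, 3.14, 3.14].

### API

Orientations are given as a unit quaternion [x, y, z, w].
In Python, from plant import sensors, vision, finish_job, r gives the robot as it stands. The module is installed in compiled form; this text tells all that it offers.
- The arm moves only by the tool step_arm, never from a script. Its argument "steps" is a list of rows, each a list of 2 entries, a list of its own where there are three numbers: the shift along the tool's x, y, z in cm, then the turn, a rotation vector about the tool's x, y, z in degrees. A call has 1 to 12 rows; each row shifts and turns the commanded pose from where the row before left it, along the tool's axes as they then stand; what a row does not reach is not made up. A row lasts 1/8 s, in which the tool goes at most 62.5 mm and 10.7 degrees, less where a joint would pass 70% of its speed; a pose out of reach is approached as far as the arm can. A call with a gripper value outside its range is refused whole. "claw" is the opening, from -1 (shut) to 1 (fully open), set as the call begins (left out, the last holds). The fingers move at their own pace and stop on an object; "grip_force" is the grip in N (left out, the last holds). Time passes only in rows, so rows that do not move let the fingers close. It gives the time, the measured TCP pose, the force, the opening and the grip force at its end, in the units of the state.
- sensors.get_state(): the state, without advancing time (a new reading comes with each control period).
- vision.snapshot(name): name is "scene" or "top"; returns a dict with "img" (400x640x3 uint8, red, green, blue), "fx", "fy", "cx", "cy" (pixels), "position" and "rotation" of the camera in the world. Camera axes: x right, y down, z forward; pixel columns grow to the right and rows downward; lengths in m; the calibration is good to about 2 mm. A picture is of the moment at which its call begins. There is no depth.
- finish_job(): hands the job in; it is judged then, once.
The state is a dict: "clock": time; "q": joint angles; "qd": joint speeds; "joint_torque": joint torques, N m; "tool_pos": TCP position; "eef_rot": TCP orientation; "contact_force": force on the tool from outside, world axes, zero at the start; "moment": the same for the moment, N m; "opening": opening from 0.0 (shut) to 1.0 (fully open); "finger_force": force on a finger pad.
Only numpy, scipy, OpenCV 4.12 (cv2) and the standard library are available. Lean on these libraries where they do the work, as an engineer would, in place of code of your own. Each camera call takes 0.05 s, during which the arm holds its last target. There are 200 camera calls.

### The job

Load the square instrument tray into the steriliser. Keeping it flat on the table, push it against the upright corner post at the end of the guide rail so that it pivots a quarter turn round the post and its handle points straight away from the bay, then slide it along the rail into the bay until it is fully home against the stop. Do not lift or tip the tray, do not disturb the other things on the table, and let go at the end.

Things in the scene. Friction and masses are not known exactly. Their poses are not given: they have to be found in the camera images.
- tray: Open square dark steel tray, 120 x 120 mm, 30 mm high, 4 mm walls, about 0.5 kg, loose on the table (slides at a few newtons); instruments are fixed in it. Origin at the centre of its underside, z up. Its handle sticks out of its +y side. It starts beyond the post with the handle roughly along the steriliser's +x (turned about -90 degrees from the steriliser); loaded, its axes are parallel to the steriliser's.
- tray_handle (a point): Middle of the tray's handle bar, 93 mm from the tray's centre along the tray's +y, 18 mm above the table. The bar is 70 mm long (along tray x), 10 mm thick (outer face 98 mm from the tray's centre), from 10 to 26 mm above the table, on two 10 mm stems 56 mm apart, with a 28 mm gap between bar and tray.
- dock: White bench steriliser, fixed. Origin on the table at the middle of the bay's mouth, z up; the bay goes in towards its -y, the guide rail comes out towards its +y. The bay is 126 mm wide (x -63 to +63 mm), 42 mm high. The housing is 296 mm wide; a flat roof 56 mm above the table covers the first 90 mm behind the mouth, then the housing is 206 mm high.
- bay_stop (a point): Middle of the foot of the stop that ends the bay, 122 mm behind the mouth (steriliser y = -122 mm). A tray fully home touches it: its centre is then 62 mm behind the mouth and only its handle is outside.
- rail_mid (a point): On the table, under the middle of the guide rail's inner face (steriliser x = +63 mm, y = +75 mm). Straight steel rail in line with the bay's +x side wall, 20 mm thick, 25 mm high, from the mouth to the post at y = +150 mm.
- lead_in (a point): On the table, at the mouth end of the flared lead-in on the bay's other side: a plate 8 mm thick, 22 mm high that spreads outward from x = -63 mm at the mouth to about x = -80 mm at y = +40 mm (steriliser frame).
- post: Fixed upright corner post at the free end of the guide rail: round, 20 mm in diameter (22 mm cap), 60 mm high, origin at the centre of its foot, at x = +73 mm, y = +150 mm in the steriliser's frame, its axes parallel to the steriliser's.
- vial: Bystander, to be left alone: brown glass bottle, 48 mm wide, 85 mm tall, behind the guide rail. Origin at the centre of its underside.
- jar: Bystander, to be left alone: squat white jar, 60 mm wide, 70 mm tall. Origin at the centre of its underside.
- slidebox: Bystander, to be left alone: low grey box, 50 x 85 x 30 mm, on the robot side of the tray. Origin at the centre of its underside.
- clipper: Bystander, to be left alone: black hair clipper lying on the table, about 175 x 45 mm, 39 mm high. Origin at the centre of its underside.
Mind the look-alikes: they are no part of the job. There is more than one size of the tray; the job needs the larger.

How it is judged:
On the way, in this order (a step that is already met when the one before it is completed fails the run):
1. the tray presses on the corner post while it is part way round (at least 20 degrees from either end of the quarter turn) (contact force between tray and post above 0.3 N and angle between the x axis of tray and the x axis of dock, either way round between 0.35 and 1.2 rad), for 0.03 s.
2. the tray has been turned a quarter turn, square to the bay within 11 degrees, handle away from the bay (angle between the x axis of tray and the x axis of dock, either way round below 0.2 rad and y of tray_handle in the frame of dock above 0.02 m), for 0.2 s.
At the end, for the whole second after the job is handed in: The tray lies flat in the bay, at most 6 mm short of the stop, square to the bay within 4.5 degrees, handle outside and pointing away from the bay, at rest; the robot has let go (y of tray in the frame of dock below -0.056 m and y of tray_handle in the frame of dock above 0.02 m and angle between the x axis of tray and the x axis of dock, either way round below 0.08 rad and x of tray in the frame of dock between -0.01 and 0.01 m and angle between tray's own z axis and vertical below 0.06 rad and height (world z) of tray below 0.006 m and linear speed of tray below 0.01 m/s); the robot touches nothing.
It fails at once if the tray is lifted off the table (15 mm) or tipped (over 10 degrees) (height (world z) of tray above 0.015 m or angle between tray's own z axis and vertical above 0.175 rad).
It fails at once if another thing on the table is moved by 30 mm or knocked over (distance of any of vial, jar, slidebox, clipper from where it was at the start of the episode above 0.03 m or angle between any of vial, jar, slidebox, clipper's own z axis and vertical above 0.4 rad).
It also fails if it takes over 67 s, if anything falls off the work surface, if the arm or the gripper's body presses on something with over 40 N, if the wrist force passes 120 N, or if a joint passes its speed limit or range.

## Working session

There is one attempt and no reset: what is moved stays moved. The work goes in short steps, Python scripts to look and compute and a tool call to move; the robot and the scene stay as the last step left them, time stands still between calls to the robot, and variables do not carry over. Pictures are saved under pics/ and viewed, at most 10 in all, crops included, and the job is handed in when it is done.

Besides the shell and the picture viewer there is one more tool, called after "Call:" by a JSON object that holds its "fn" and its "kwargs", one argument or row to a line. step_arm: Moves the arm, as the interface text tells. Its arguments: {"type":"object","properties":{"steps":{"type":"array"},"claw":{"type":"number"},"grip_force":{"type":"number"}},"required":["steps"]}

```bash
mkdir -p pics; cat > h.py <<'E'
import numpy as np, cv2
from plant import sensors, vision, r
def snap(n,f):
    s=vision.snapshot(n); cv2.imwrite('pics/'+f,s['img'][:,:,::-1]); np.save('pics/'+f+'.npy',s,allow_pickle=True); return s
def load(f): return np.load('pics/'+f+'.npy',allow_pickle=True).item()
def ray(s,u,v,z=0.0):
    d=np.array(s['rotation'])@np.array([(u-s['cx'])/s['fx'],(v-s['cy'])/s['fy'],1]); p=np.array(s['position'])
    return (p+d*(z-p[2])/d[2])
def proj(s,P):
    c=np.array(s['rotation']).T@(np.array(P)-np.array(s['position'])); return np.array([s['fx']*c[0]/c[2]+s['cx'],s['fy']*c[1]/c[2]+s['cy']])
E
python3 - <<'E'
from h import *
for n in('top','scene'):
    s=snap(n,n+'0.png'); print(n,s['fx'],s['cx'],s['cy'],np.round(s['position'],3),np.round(s['rotation'],3).tolist())
st=sensors.get_state(); print({k:np.round(v,3).tolist() for k,v in st.items()}, r.tip_extent)
E
```

```text
top 377.0957732091865 315.0356880753578 196.07667141596494 [0.432 0.145 0.95 ] [0.711, -0.699, 0.053, -0.056]
scene 475.8411481184972 320.787051559442 206.96851373999363 [1.252 0.551 0.951] [0.447, 0.821, -0.309, -0.177]
{'clock': 0.1, 'q': [-1.118, 0.69, -0.195, 1.566, 0.157, 0.903, -0.215], 'qd': [-0.001, -0.0, -0.0, -0.003, 0.001, 0.001, 0.001], 'joint_torque': [-0.003, -52.849, -1.272, -15.383, -0.053, 0.002, 0.0], 'tool_pos': [0.254, 0.57, 0.257], 'eef_rot': [0.208, 0.978, -0.001, -0.0], 'contact_force': [0.513, -0.219, -0.679], 'moment': [-0.025, -0.032, 0.011], 'finger_force': 0.0, 'opening': 1.002} 0.019
```

View pics/top0.png

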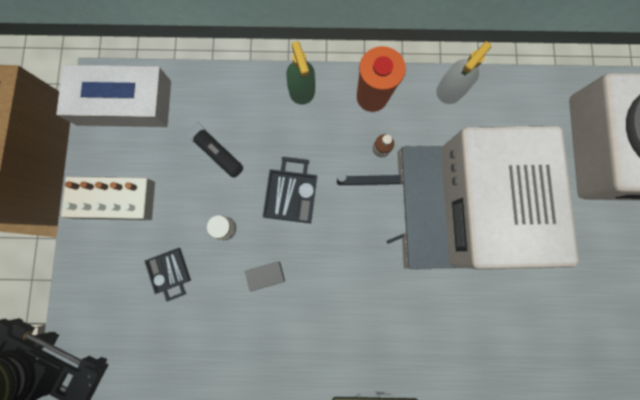

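View pics/scene0.png

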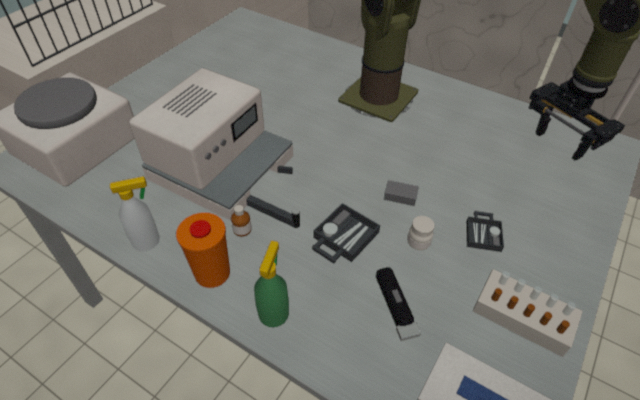

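The larger tray is at top px (290,195) with its handle up at (295,162). The look-alike is the smaller tray at (167,272). The dock's mouth is at about px (402,205), its rail runs from (400,180) to (340,181) and the lead-in is at (396,238). I choose the tray at (290,195), because it is larger and lies beyond the post. I'll check that in one close crop.

```bash
python3 - <<'E'
s=open('h.py').read()
s="from scipy.spatial.transform import Rotation as Rot\n"+s.replace("s=vision.snapshot(n);","s=vision.snapshot(n); s['rotation']=Rot.from_quat(s['rotation']).as_matrix();")
open('h.py','w').write(s)
E
python3 - <<'E'
from h import *
s=snap('top','top1.png'); snap('scene','scene1.png')
c=s['img'][135:285,240:440,::-1]
cv2.imwrite('pics/crop1.png',cv2.resize(c,None,fx=4,fy=4,interpolation=cv2.INTER_CUBIC))
E
```

```text
(no output)
```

View pics/crop1.png

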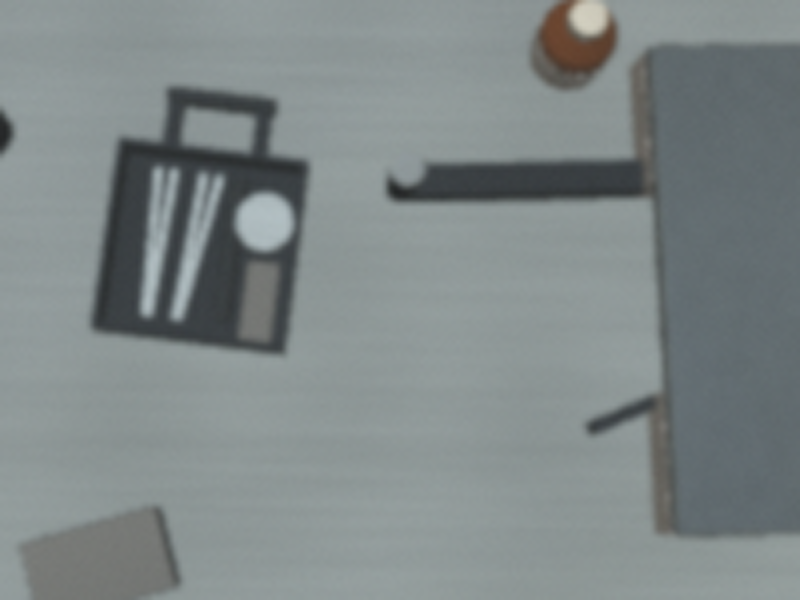

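The crop shows the larger tray with top corners at crop (122,140), (308,160), (284,352) and (95,328), and its handle bar from (168,90) to (275,103). The post cap is at (407,170), the rail's inner edge runs along v≈198 and the lead-in from (590,430) to (655,398). The tray choice is confirmed.

```bash
cat > meas.py <<'E'
from h import *
def tray(s,win,thr=85):
    "pose of tray from dark mask in top view; returns centre, angle of +y(handle)"
    x0,y0,x1,y1=win; g=cv2.cvtColor(s['img'],cv2.COLOR_RGB2GRAY)[y0:y1,x0:x1]
    g=cv2.resize(g,None,fx=4,fy=4,interpolation=cv2.INTER_CUBIC)
    m=(g<thr).astype(np.uint8)
    m=cv2.morphologyEx(m,cv2.MORPH_CLOSE,np.ones((5,5)))
    cs,_=cv2.findContours(m,cv2.RETR_EXTERNAL,cv2.CHAIN_APPROX_NONE)
    return m,[c for c in cs if cv2.contourArea(c)>300]
def full(p,win): return (p[0]+.5)/4-.5+win[0],(p[1]+.5)/4-.5+win[1]
if __name__=='__main__':
    s=load('top1.png'); win=(255,140,410,250)
    m,cs=tray(s,win,95)
    for c in cs:
        (cx,cy),wh,a=cv2.minAreaRect(c); print('contour',cv2.contourArea(c),[np.round(full(p,win),1).tolist() for p in cv2.boxPoints(((cx,cy),wh,a))])
    W=(240,135)
    P=lambda u,v,z:np.round(ray(s,(u+.5)/4-.5+240,(v+.5)/4-.5+135,z)[:2],4)
    T=[P(*c,.03) for c in((122,140),(308,160),(284,352),(95,328))]
    print('tray',T,'c',np.mean(T,0),'sides',[np.linalg.norm(T[i]-T[i-1]).round(3) for i in range(4)])
    print('bar',P(168,90,.026),P(275,103,.026))
    print('post cap',P(407,170,.06))
    print('rail inner',P(420,199,.025),P(640,195,.025),'outer',P(430,163,.025),P(640,160,.025))
    print('mouth roof',P(652,45,.056),P(676,533,.056))
    print('leadin',P(655,398,.022),P(590,430,.022))
    print('vial base',P(568,65,0),'top',P(588,18,.085))
E
python3 meas.py
```

```text
contour 1025.0 [[386.1000061035156, 240.60000610351562], [406.3999938964844, 230.39999389648438], [410.3999938964844, 238.3000030517578], [390.20001220703125, 248.60000610351562]]
contour 42667.5 [[262.3999938964844, 217.0], [270.5, 154.6999969482422], [318.6000061035156, 160.89999389648438], [310.5, 223.1999969482422]]
contour 9389.5 [[336.29998779296875, 184.60000610351562], [337.29998779296875, 146.10000610351562], [405.3999938964844, 148.0], [404.3999938964844, 186.39999389648438]]
contour 3342.0 [[373.29998779296875, 155.6999969482422], [374.3999938964844, 139.1999969482422], [393.5, 140.5], [392.29998779296875, 157.0]]
tray [array([0.6403, 0.2633]), array([0.6294, 0.1469]), array([0.5094, 0.1596]), array([0.5222, 0.2757])] c [0.575325 0.211375] sides [np.float64(0.119), np.float64(0.117), np.float64(0.121), np.float64(0.117)]
bar [0.6739 0.2359] [0.6666 0.1683]
post cap [0.6178 0.0872]
rail inner [0.6068 0.0767] [ 0.6116 -0.0604] outer [0.6298 0.0706] [ 0.6339 -0.0608]
mouth roof [ 0.6992 -0.0625] [ 0.4056 -0.071 ]
leadin [ 0.4857 -0.0681] [ 0.4656 -0.028 ]
vial base [ 0.7016 -0.0208] top [ 0.7065 -0.0181]
```

Call:
{"fn": "step_arm", "kwargs": {
  "steps": [
    [[-4.4,-1.4,0],[0,0,0]],
    [[-4.4,-1.4,0],[0,0,0]],
    [[-4.4,-1.4,0],[0,0,0]],
    [[-4.4,-1.4,0],[0,0,0]],
    [[-4.4,-1.4,0],[0,0,0]],
    [[-4.4,-1.4,0],[0,0,0]],
    [[-4.4,-1.4,0],[0,0,0]],
    [[-4.4,-1.4,0],[0,0,0]],
    [[-4.4,-1.4,0],[0,0,0]],
    [[-4.4,-1.4,0],[0,0,0]],
    [[-4.4,-1.4,0],[0,0,0]],
    [[-4.4,-1.4,0],[0,0,0]]
  ],
  "claw": -0.5
}}

```text
clock: 1.7
tool_pos: [0.6691, 0.2017, 0.2575]
eef_rot: [0.208, 0.978, -0.0, -0.0]
contact_force: [0.5, 0.3, -0.1]
opening: 0.25
finger_force: 0.0
```

Call:
{"fn": "step_arm", "kwargs": {
  "steps": [
    [[0,0,1.2],[0,0,10]],
    [[0,0,1.2],[0,0,10]],
    [[0,0,1.2],[0,0,10]],
    [[0,0,1.2],[0,0,10]],
    [[0,0,1.2],[0,0,10]],
    [[0,0,1.2],[0,0,10]],
    [[0,0,1.2],[0,0,10]],
    [[0,0,0],[0,0,1.7]],
    [[0,0,0],[0,0,0]],
    [[0,0,0],[0,0,0]]
  ]
}}

```text
clock: 2.95
tool_pos: [0.6686, 0.2029, 0.1744]
eef_rot: [0.741, 0.672, 0.001, 0.0]
contact_force: [0.5, 0.7, -0.0]
opening: 0.25
finger_force: 0.0
```

Call:
{"fn": "step_arm", "kwargs": {
  "steps": [
    [[0,0,2.5],[0,0,0]],
    [[0,0,2.5],[0,0,0]],
    [[0,0,2.5],[0,0,0]],
    [[0,0,2.0],[0,0,0]],
    [[0,0,0],[0,0,0]]
  ]
}}

```text
clock: 3.58
tool_pos: [0.6672, 0.2025, 0.0773]
eef_rot: [0.741, 0.671, -0.001, -0.001]
contact_force: [-0.1, 0.4, 0.6]
opening: 0.246
finger_force: 0.0
```

```bash
python3 - <<'E'
from h import *
a=snap('top','top2.png')['img'][130:250,230:390,::-1]; b=snap('scene','scene2.png')['img'][170:290,270:430,::-1]
cv2.imwrite('pics/c2.png',cv2.resize(np.hstack([a,b]),None,fx=2.5,fy=2.5,interpolation=cv2.INTER_CUBIC))
E
```

```text
(no output)
```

View pics/c2.png

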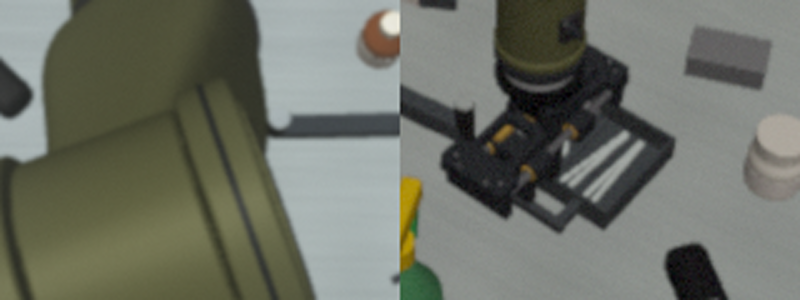

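The arm hides the top view, and in the scene view the gripper is centred over the handle at (530,200). I'll go down in small steps while watching the force.

Call:
{"fn": "step_arm", "kwargs": {
  "steps": [
    [[0,0.15,1],[0,0,0]],
    [[0,0,1],[0,0,0]],
    [[0,0,1],[0,0,0]],
    [[0,0,0.3],[0,0,0]],
    [[0,0,0],[0,0,0]]
  ]
}}

```text
clock: 4.3
tool_pos: [0.6695, 0.2027, 0.0453]
eef_rot: [0.741, 0.671, -0.0, -0.0]
contact_force: [0.4, -0.3, 0.7]
opening: 0.252
finger_force: 0.0
```

Call:
{"fn": "step_arm", "kwargs": {
  "steps": [
    [[0,0,0.4],[0,0,0]],
    [[0,0,0.4],[0,0,0]],
    [[0,0,0.4],[0,0,0]],
    [[0,0,0.4],[0,0,0]],
    [[0,0,0.2],[0,0,0]],
    [[0,0,0],[0,0,0]]
  ]
}}

```text
clock: 5.05
tool_pos: [0.6696, 0.2027, 0.0275]
eef_rot: [0.741, 0.671, -0.0, -0.0]
contact_force: [-1.0, 0.5, -0.0]
opening: 0.252
finger_force: 0.0
```

Call:
{"fn": "step_arm", "kwargs": {
  "steps": [
    [[0,0,0],[0,0,0]],
    [[0,0,0],[0,0,0]],
    [[0,0,0],[0,0,0]],
    [[0,0,0],[0,0,0]],
    [[0,0,0],[0,0,0]]
  ],
  "claw": -1,
  "grip_force": 50
}}

```text
clock: 5.68
tool_pos: [0.6687, 0.2029, 0.0277]
eef_rot: [0.741, 0.671, -0.001, -0.001]
contact_force: [-5.1, -0.1, 4.4]
opening: 0.111
finger_force: 50.0
```

```bash
cat > plan.py <<'E'
from h import *
D=np.array([.5495,-.066]); DY=np.deg2rad(1.8); P=np.array([73,150.])
R=lambda a:np.array([[np.cos(a),-np.sin(a)],[np.sin(a),np.cos(a)]])
def now():
    st=sensors.get_state(); q=st['eef_rot']; yaw=2*np.arctan2(q[1],q[0])-np.pi/2  # heading of tool y
    yaw=(yaw+np.pi)%(2*np.pi)-np.pi
    c=(R(-DY)@(np.array(st['tool_pos'][:2])-D))*1e3; th=yaw-DY
    return st,c,th,c-R(th)@[93,0]
def rows(tc,th0,way):
    "way: list of (TCP dock mm, theta)"
    out=[]
    for c,th in way:
        d=R(-th0)@(np.array(c)-tc)/10   # along y-axis heading, left
        out.append([[round(d[1],2),round(d[0],2),0],[0,0,round(-np.rad2deg(th-th0),1)]]); tc,th0=np.array(c),th
    return out
def pivot(th,s,delta): return P-R(th)@[s,-(70-delta)]+R(th)@[93,0]
def show():
    st,c,th,t=now(); print('t',round(st['clock'],2),'tcp dock',c.round(1),'th',np.rad2deg(th).round(1),'tray',t.round(1),'z',round(st['tool_pos'][2],4),'F',np.round(st['contact_force'],1),'grip',round(st['opening'],3))
    return st,c,th,t
E
python3 - <<'E'
from plan import *
st,c,th,t=show()
s=46; tgt=pivot(th,s,-4)
print(tgt.round(1),*rows(c,th,[(c+(tgt-c)*k/6,th) for k in range(1,7)]),sep='\n')
E
```

```text
t 5.67 tcp dock [127.6 265.1] th -7.5 tray [ 35.4 277.2] z 0.0277 F [-5.1 -0.1  4.4] grip 0.111
[129.2 217.2]
[[np.float64(-0.79), np.float64(0.13), 0], [0, 0, np.float64(-0.0)]]
[[np.float64(-0.79), np.float64(0.13), 0], [0, 0, np.float64(-0.0)]]
[[np.float64(-0.79), np.float64(0.13), 0], [0, 0, np.float64(-0.0)]]
[[np.float64(-0.79), np.float64(0.13), 0], [0, 0, np.float64(-0.0)]]
[[np.float64(-0.79), np.float64(0.13), 0], [0, 0, np.float64(-0.0)]]
[[np.float64(-0.79), np.float64(0.13), 0], [0, 0, np.float64(-0.0)]]
```

Call:
{"fn": "step_arm", "kwargs": {
  "steps": [
    [[-0.4,0.07,0],[0,0,0]],
    [[-0.8,0.13,0],[0,0,0]],
    [[-0.8,0.13,0],[0,0,0]],
    [[-0.8,0.13,0],[0,0,0]],
    [[-0.8,0.13,0],[0,0,0]],
    [[-0.8,0.13,0],[0,0,0]],
    [[-0.4,0.07,0],[0,0,0]],
    [[0,0,0],[0,0,0]],
    [[0,0,0],[0,0,0]]
  ]
}}

```text
clock: 6.8
tool_pos: [0.673, 0.1532, 0.0278]
eef_rot: [0.741, 0.671, -0.0, 0.001]
contact_force: [-0.3, 0.2, 0.3]
opening: 0.107
finger_force: 50.0
```

```bash
python3 - <<'E'
from plan import *
st,c,th,t=show()
snap('scene','scene3.png')
d=R(-th)@(P-t); print('post in tray (u,v)',d.round(1))
E
```

```text
t 6.8 tcp dock [130.3 215.2] th -7.5 tray [ 38.1 227.3] z 0.0278 F [-0.3  0.2  0.3] grip 0.107
post in tray (u,v) [ 44.6 -72.1]
```

Call:
{"fn": "step_arm", "kwargs": {
  "steps": [
    [[-0.1,0,0],[0,0,0]],
    [[-0.1,0,0],[0,0,0]],
    [[-0.1,0,0],[0,0,0]],
    [[0,0,0],[0,0,0]]
  ]
}}

```text
clock: 7.35
tool_pos: [0.6726, 0.1518, 0.0278]
eef_rot: [0.741, 0.671, 0.0, -0.0]
contact_force: [0.7, 3.4, 0.5]
opening: 0.109
finger_force: 50.0
```

Call:
{"fn": "step_arm", "kwargs": {
  "steps": [
    [[-0.1,0,0],[0,0,0]],
    [[-0.1,0,0],[0,0,0]],
    [[0,0,0],[0,0,0]]
  ]
}}

```text
clock: 7.72
tool_pos: [0.6726, 0.1515, 0.0278]
eef_rot: [0.741, 0.671, 0.001, -0.001]
contact_force: [1.4, 5.8, -1.7]
opening: 0.107
finger_force: 50.1
```

```bash
python3 - <<'E'
from plan import *
st,c,th,t=show()
s=(R(-th)@(P-t))[0]; print(s)
ths=th+np.deg2rad(2.5)*np.arange(0,40)
for r_ in rows(pivot(th,s,4),th,[(pivot(a,s,4),a) for a in ths[1:]])[::4]: print([[float(v) for v in x] for x in r_])
E
```

```text
t 7.72 tcp dock [129.8 213.5] th -7.4 tray [ 37.6 225.6] z 0.0278 F [ 1.4  5.8 -1.7] grip 0.107
44.87806249209821
[[0.2, -0.29, 0.0], [0.0, 0.0, -2.5]]
[[0.2, -0.29, 0.0], [0.0, 0.0, -2.5]]
[[0.2, -0.29, 0.0], [0.0, 0.0, -2.5]]
[[0.2, -0.29, 0.0], [0.0, 0.0, -2.5]]
[[0.2, -0.29, 0.0], [0.0, 0.0, -2.5]]
[[0.2, -0.29, 0.0], [0.0, 0.0, -2.5]]
[[0.2, -0.29, 0.0], [0.0, 0.0, -2.5]]
[[0.2, -0.29, 0.0], [0.0, 0.0, -2.5]]
[[0.2, -0.29, 0.0], [0.0, 0.0, -2.5]]
[[0.2, -0.29, 0.0], [0.0, 0.0, -2.5]]
```

Call:
{"fn": "step_arm", "kwargs": {
  "steps": [
    [[0.2,-0.29,0],[0,0,-2.5]],
    [[0.2,-0.29,0],[0,0,-2.5]],
    [[0.2,-0.29,0],[0,0,-2.5]],
    [[0.2,-0.29,0],[0,0,-2.5]],
    [[0.2,-0.29,0],[0,0,-2.5]],
    [[0.2,-0.29,0],[0,0,-2.5]],
    [[0.2,-0.29,0],[0,0,-2.5]],
    [[0.2,-0.29,0],[0,0,-2.5]],
    [[0.2,-0.29,0],[0,0,-2.5]],
    [[0.2,-0.29,0],[0,0,-2.5]],
    [[0,0,0],[0,0,0]]
  ]
}}

```text
clock: 9.1
tool_pos: [0.6414, 0.1694, 0.0278]
eef_rot: [0.577, 0.816, 0.002, -0.001]
contact_force: [-0.1, 7.6, -0.7]
opening: 0.108
finger_force: 50.0
```

```bash
cat > chk.py <<'E'
from plan import *
st,c,th,t=show(); print('post in tray',(R(-th)@(P-t)).round(1),'F dock',(R(-DY)@st['contact_force'][:2]).round(1))
E
python3 chk.py
```

```text
t 9.1 tcp dock [ 99.3 232.4] th 17.7 tray [ 10.7 204.2] z 0.0278 F [-0.1  7.6 -0.7] grip 0.108
post in tray [ 43.  -70.5] F dock [0.1 7.6]
```

Call:
{"fn": "step_arm", "kwargs": {
  "steps": [
    [[0.2,-0.29,0],[0,0,-2.5]],
    [[0.2,-0.29,0],[0,0,-2.5]],
    [[0.2,-0.29,0],[0,0,-2.5]],
    [[0.2,-0.29,0],[0,0,-2.5]],
    [[0.2,-0.29,0],[0,0,-2.5]],
    [[0.2,-0.29,0],[0,0,-2.5]],
    [[0.2,-0.29,0],[0,0,-2.5]],
    [[0.2,-0.29,0],[0,0,-2.5]],
    [[0.2,-0.29,0],[0,0,-2.5]],
    [[0.2,-0.29,0],[0,0,-2.5]],
    [[0,0,0],[0,0,0]],
    [[0,0,0],[0,0,0]]
  ]
}}

```text
clock: 10.6
tool_pos: [0.6053, 0.1727, 0.0277]
eef_rot: [0.387, 0.922, 0.002, -0.002]
contact_force: [-2.2, 9.2, 1.5]
opening: 0.104
finger_force: 50.0
```

```bash
python3 chk.py; python3 - <<'E'
from h import *
a=snap('top','top4.png')['img'][130:250,230:430,::-1]; b=snap('scene','scene4.png')['img'][130:290,210:430,::-1]
b=cv2.resize(b,(165,120))
cv2.imwrite('pics/c4.png',cv2.resize(np.hstack([a,b]),None,fx=2,fy=2,interpolation=cv2.INTER_CUBIC))
E
```

```text
t 10.6 tcp dock [ 63.3 236.8] th 42.7 tray [ -5.1 173.7] z 0.0277 F [-2.2  9.2  1.5] grip 0.104
post in tray [ 41.3 -70.4] F dock [-1.9  9.2]
```

View pics/c4.png

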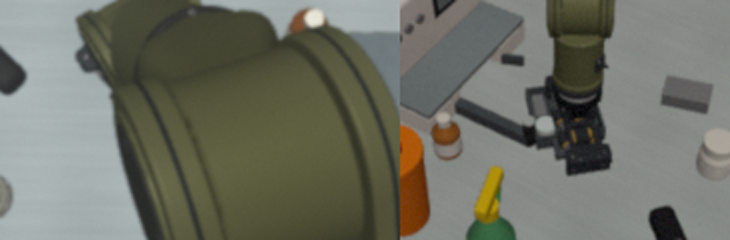

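The scene view shows the tray part way round with its corner touching the post at about (530,135), and the bystanders untouched. I'll continue the pivot.

Call:
{"fn": "step_arm", "kwargs": {
  "steps": [
    [[0.2,-0.29,0],[0,0,-2.5]],
    [[0.2,-0.29,0],[0,0,-2.5]],
    [[0.2,-0.29,0],[0,0,-2.5]],
    [[0.2,-0.29,0],[0,0,-2.5]],
    [[0.2,-0.29,0],[0,0,-2.5]],
    [[0.2,-0.29,0],[0,0,-2.5]],
    [[0.2,-0.29,0],[0,0,-2.5]],
    [[0.2,-0.29,0],[0,0,-2.5]],
    [[0.2,-0.29,0],[0,0,-2.5]],
    [[0.2,-0.29,0],[0,0,-2.5]],
    [[0,0,0],[0,0,0]],
    [[0,0,0],[0,0,0]]
  ]
}}

```text
clock: 12.2
tool_pos: [0.5707, 0.1609, 0.0277]
eef_rot: [0.177, 0.984, 0.002, -0.003]
contact_force: [-6.7, 11.4, 4.2]
opening: 0.112
finger_force: 50.0
```

```bash
python3 chk.py
```

```text
t 12.2 tcp dock [ 28.3 226.1] th 67.8 tray [ -6.8 140. ] z 0.0277 F [-6.7 11.4  4.2] grip 0.112
post in tray [ 39.4 -70.1] F dock [-6.3 11.6]
```

Call:
{"fn": "step_arm", "kwargs": {
  "steps": [
    [[0.22,-0.29,0],[0,0,-2.5]],
    [[0.22,-0.29,0],[0,0,-2.5]],
    [[0.22,-0.29,0],[0,0,-2.5]],
    [[0.22,-0.29,0],[0,0,-2.5]],
    [[0.22,-0.29,0],[0,0,-2.5]],
    [[0.22,-0.29,0],[0,0,-2.5]],
    [[0.22,-0.29,0],[0,0,-2.5]],
    [[0.22,-0.29,0],[0,0,-2.5]],
    [[0.22,-0.29,0],[0,0,-2.5]],
    [[0,0,0],[0,0,0]],
    [[0,0,0],[0,0,0]]
  ]
}}

```text
clock: 13.58
tool_pos: [0.5457, 0.137, 0.0277]
eef_rot: [-0.018, 1.0, 0.001, -0.003]
contact_force: [-8.9, 7.9, 7.6]
opening: 0.108
finger_force: 50.0
```

```bash
python3 chk.py; python3 - <<'E'
from h import *
a=snap('top','top5.png')['img'][130:250,240:440,::-1]; b=snap('scene','scene5.png')['img'][130:290,210:430,::-1]
b=cv2.resize(b,(165,120))
cv2.imwrite('pics/c5.png',cv2.resize(np.hstack([a,b]),None,fx=2,fy=2,interpolation=cv2.INTER_CUBIC))
E
```

```text
t 13.57 tcp dock [  2.6 203. ] th 90.3 tray [  3. 110.] z 0.0277 F [-8.9  7.9  7.6] grip 0.108
post in tray [ 39.6 -70.2] F dock [-8.6  8.2]
```

View pics/c5.png

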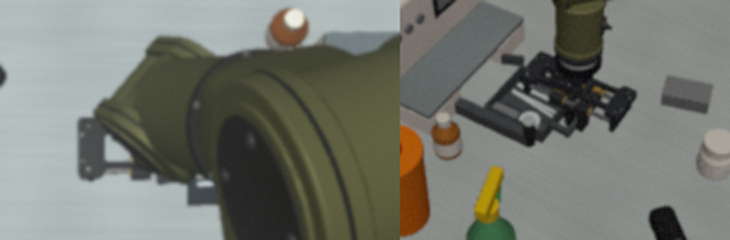

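The tray is square at 90.3°, touching the post at its inner side, with the handle pointing away from the bay. Next I'll slide it along the rail.

Call:
{"fn": "step_arm", "kwargs": {
  "steps": [
    [[0.35,0,0],[0,0,0]],
    [[0,-0.5,0],[0,0,0]],
    [[0,-0.7,0],[0,0,0]],
    [[0,-0.7,0],[0,0,0]],
    [[0,-0.7,0],[0,0,0]],
    [[0,-0.7,0],[0,0,0]],
    [[0,-0.7,0],[0,0,0]],
    [[0,-0.7,0],[0,0,0]],
    [[0,-0.7,0],[0,0,0]],
    [[0,-0.7,0],[0,0,0]],
    [[0,-0.5,0],[0,0,0]],
    [[0,0,0],[0,0,0]]
  ]
}}

```text
clock: 15.18
tool_pos: [0.5478, 0.068, 0.0277]
eef_rot: [-0.016, 1.0, 0.0, -0.001]
contact_force: [-2.7, 3.6, 2.7]
opening: 0.104
finger_force: 50.0
```

```bash
python3 chk.py
```

```text
t 15.18 tcp dock [  2.5 134. ] th 90.1 tray [ 2.6 41. ] z 0.0277 F [-2.7  3.6  2.7] grip 0.104
post in tray [108.9 -70.5] F dock [-2.6  3.7]
```

Call:
{"fn": "step_arm", "kwargs": {
  "steps": [
    [[0.05,-0.5,0],[0,0,0]],
    [[0,-0.7,0],[0,0,0]],
    [[0,-0.7,0],[0,0,0]],
    [[0,-0.7,0],[0,0,0]],
    [[0,-0.7,0],[0,0,0]],
    [[0,-0.7,0],[0,0,0]],
    [[0,-0.7,0],[0,0,0]],
    [[0,-0.7,0],[0,0,0]],
    [[0,-0.7,0],[0,0,0]],
    [[0,-0.7,0],[0,0,0]],
    [[0,-0.5,0],[0,0,0]],
    [[0,0,0],[0,0,0]]
  ]
}}

```text
clock: 16.68
tool_pos: [0.5507, -0.0065, 0.0277]
eef_rot: [-0.015, 1.0, -0.001, 0.0]
contact_force: [-0.4, 0.7, 1.6]
opening: 0.107
finger_force: 50.0
```

```bash
python3 chk.py
```

```text
t 16.68 tcp dock [ 3.  59.4] th 89.9 tray [  2.9 -33.6] z 0.0277 F [-0.4  0.7  1.6] grip 0.107
post in tray [183.6 -69.9] F dock [-0.4  0.7]
```

Now 28 mm to the stop. I'll go on, then press on gently to find it.

Call:
{"fn": "step_arm", "kwargs": {
  "steps": [
    [[0,-0.5,0],[0,0,0]],
    [[0,-0.5,0],[0,0,0]],
    [[0,-0.5,0],[0,0,0]],
    [[0,-0.5,0],[0,0,0]],
    [[0,-0.3,0],[0,0,0]],
    [[0,-0.2,0],[0,0,0]],
    [[0,-0.1,0],[0,0,0]],
    [[0,0,0],[0,0,0]]
  ]
}}

```text
clock: 17.68
tool_pos: [0.5513, -0.0309, 0.0277]
eef_rot: [-0.016, 1.0, -0.0, -0.0]
contact_force: [-0.1, 3.6, 2.1]
opening: 0.106
finger_force: 50.0
```

Call:
{"fn": "step_arm", "kwargs": {
  "steps": [
    [[0,-0.1,0],[0,0,0]],
    [[0,-0.1,0],[0,0,0]],
    [[0,-0.1,0],[0,0,0]],
    [[0,-0.1,0],[0,0,0]],
    [[0,0,0],[0,0,0]],
    [[0,0,0],[0,0,0]]
  ]
}}

```text
clock: 18.42
tool_pos: [0.5514, -0.0346, 0.0277]
eef_rot: [-0.016, 1.0, 0.0, 0.0]
contact_force: [-0.9, 5.1, 1.6]
opening: 0.108
finger_force: 50.0
```

```bash
python3 chk.py
```

```text
t 18.43 tcp dock [ 2.9 31.4] th 90.0 tray [  2.9 -61.6] z 0.0277 F [-0.9  5.1  1.6] grip 0.108
post in tray [211.6 -70.1] F dock [-0.7  5.1]
```

Call:
{"fn": "step_arm", "kwargs": {
  "steps": [
    [[0,-0.1,0],[0,0,0]],
    [[0,-0.1,0],[0,0,0]],
    [[0,-0.1,0],[0,0,0]],
    [[0,0,0],[0,0,0]],
    [[0,0,0],[0,0,0]]
  ]
}}

```text
clock: 19.05
tool_pos: [0.5513, -0.0347, 0.0277]
eef_rot: [-0.017, 1.0, 0.002, 0.0]
contact_force: [-1.2, 8.7, 2.2]
opening: 0.111
finger_force: 50.0
```

Call:
{"fn": "step_arm", "kwargs": {
  "steps": [
    [[0,-0.1,0],[0,0,0]],
    [[0,-0.1,0],[0,0,0]],
    [[0,-0.1,0],[0,0,0]],
    [[0,0,0],[0,0,0]],
    [[0,0,0],[0,0,0]]
  ]
}}

```text
clock: 19.68
tool_pos: [0.5509, -0.035, 0.0277]
eef_rot: [-0.018, 1.0, 0.004, -0.0]
contact_force: [-3.6, 13.3, 2.2]
opening: 0.108
finger_force: 50.1
```

The tray stopped moving while the force rose, so it is home. I'll take the pressure off and let go.

Call:
{"fn": "step_arm", "kwargs": {
  "steps": [
    [[0,0.2,0],[0,0,0]],
    [[0,0.2,0],[0,0,0]],
    [[0,0.1,0],[0,0,0]],
    [[0,0,0],[0,0,0]]
  ]
}}

```text
clock: 20.18
tool_pos: [0.5509, -0.0348, 0.0277]
eef_rot: [-0.016, 1.0, 0.001, -0.0]
contact_force: [-1.6, 7.3, 2.7]
opening: 0.107
finger_force: 50.0
```

Call:
{"fn": "step_arm", "kwargs": {
  "steps": [
    [[0,0,0],[0,0,0]],
    [[0,0,0],[0,0,0]],
    [[0,0,0],[0,0,0]],
    [[0,0,0],[0,0,0]]
  ],
  "claw": -0.55
}}

```text
clock: 20.68
tool_pos: [0.5514, -0.0364, 0.0276]
eef_rot: [-0.015, 1.0, -0.0, -0.0]
contact_force: [0.9, 0.4, -1.3]
opening: 0.226
finger_force: 0.0
```

Call:
{"fn": "step_arm", "kwargs": {
  "steps": [
    [[0,0.1,-0.5],[0,0,0]],
    [[0,0,-1],[0,0,0]],
    [[0,0,-1.5],[0,0,0]],
    [[0,0,-3],[0,0,0]],
    [[0,0,-3],[0,0,0]],
    [[0,0,-4],[0,0,0]],
    [[0,0,-4],[0,0,0]],
    [[0,0,0],[0,0,0]]
  ]
}}

```text
clock: 21.68
tool_pos: [0.5533, -0.0346, 0.2016]
eef_rot: [-0.016, 1.0, 0.0, 0.004]
contact_force: [-0.4, -0.5, -0.6]
opening: 0.224
finger_force: 0.0
```

Call:
{"fn": "step_arm", "kwargs": {
  "steps": [
    [[0,3,0],[0,0,0]],
    [[0,4,0],[0,0,0]],
    [[0,4,0],[0,0,0]],
    [[0,4,0],[0,0,0]],
    [[0,4,0],[0,0,0]],
    [[0,4,0],[0,0,0]],
    [[0,4,0],[0,0,0]],
    [[0,4,0],[0,0,0]],
    [[0,3,0],[0,0,0]],
    [[0,0,0],[0,0,0]]
  ]
}}

```text
clock: 22.92
tool_pos: [0.5392, 0.3079, 0.1974]
eef_rot: [-0.018, 1.0, 0.001, -0.001]
contact_force: [-0.4, -0.8, -0.7]
opening: 0.225
finger_force: 0.0
```

```bash
python3 chk.py; python3 - <<'E'
from h import *
a=snap('top','top6.png')['img'][130:280,300:460,::-1]; b=snap('scene','scene6.png')['img'][110:260,180:340,::-1]
cv2.imwrite('pics/c6.png',cv2.resize(np.hstack([a,b]),None,fx=2.5,fy=2.5,interpolation=cv2.INTER_CUBIC))
E
```

```text
t 22.93 tcp dock [  1.4 374. ] th 90.3 tray [  1.8 281. ] z 0.1974 F [-0.4 -0.8 -0.7] grip 0.225
post in tray [-131.3  -70.5] F dock [-0.4 -0.7]
```

View pics/c6.png

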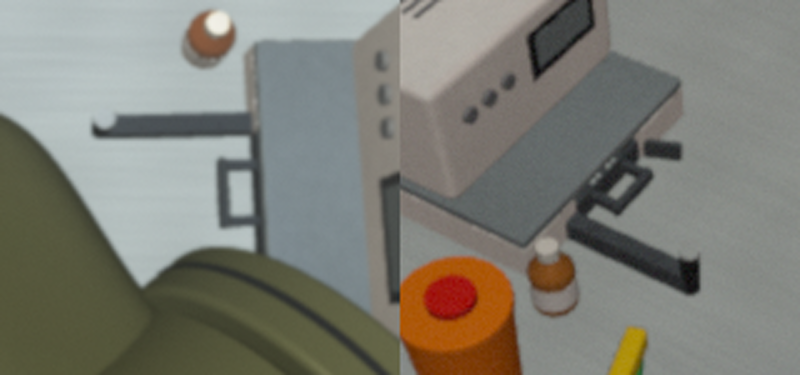

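The tray is in the bay with the handle outside: the bar's outer face is at top-crop u≈218, v 160–224. I'll check its depth against the mouth.

```bash
python3 - <<'E'
from plan import *
s=load('top6.png')
g=cv2.cvtColor(s['img'],cv2.COLOR_RGB2GRAY).astype(float)
pts=[]
for v in range(197,217,2):
    row=g[v,380:396]; k=int(np.argmax(row<105)); u=380+k-1+(row[k-1]-105)/(row[k-1]-row[k])
    pts.append((R(-DY)@(ray(s,u,v,.026)[:2]-D))*1e3)
pts=np.array(pts); print(pts.round(1).tolist(),np.rad2deg(np.polyfit(pts[:,0],pts[:,1],1)[0]),pts.mean(0))
E
```

```text
[[28.2, 37.5], [23.2, 37.7], [18.2, 37.7], [13.2, 37.9], [8.2, 37.8], [3.2, 37.6], [-1.7, 38.1], [-6.7, 37.8], [-11.7, 37.5], [-16.6, 37.7]] -0.09576551992957232 [ 5.74113467 37.74510503]
```

```bash
python3 -c "
from plant import finish_job
print(finish_job())"
```

```text
the job is handed in; nothing more can be done
None
```

The larger tray was pivoted a quarter turn round the post and slid into the bay until it stopped against the stop. By camera it sits square to within about 0.1° and about 2 mm short of home, which is within calibration error. The gripper let go and moved clear, and I handed the job in at about 23 s; the hand-in gave no verdict.

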